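Nest the wire pans on the stand's bar

TASK

Hang the three copper scoop pans on the bar of the iron stand, open side outward, largest first, then the medium, then the small, each slid back gently until it sits fully home: the large one against the sprung stop plate, each next one nested inside the one before. Feel for the stop, which is set at a different place each time, and press only lightly (the clamp of the stop takes 15 N at most); leave every pan hanging level and free, and leave the vase, jar and dish alone.

Things in the scene. Friction and masses are not known exactly. Their poses are not given: they have to be found in the camera images.
- stand: Fixed iron stand: ring foot 220 mm across, post 18 mm thick, 252 mm high; origin at its foot, -x along the bar. A dark upright stop plate (50 mm wide) rides on the bar, its front face 86 to 134 mm behind the tip: set anew each time and not measured, feel for it. Spring-backed: gives at 1 N, then 4 N per mm, follows back out; never press it over 15 N.
- bar: The stand's hanging bar, fixed: level steel, 14 x 14 mm, 190 mm from tip to post axis, centre line 240 mm above the bench; origin at the tip end on the centre line, x along the bar from tip to post, z up. The stop plate reaches 86 mm below and 19 mm above the centre line.
- bar_tip (a point): The bar's free end on its centre line, axes as bar. Bar sides at y -7, +7 and z -7, +7 mm; over x 0 to 6 mm an upturned nose rises to z +12 mm, so a hole must pass it raised (hole centre 0 to 5 mm above the line), then be lowered. A hung pan's hole centre is 5 mm below the line.
- large_pan: Largest of three like pans told apart by width: 114 mm wide (y), 96 mm high without tab, 3 mm side and bottom walls, open in front and on top, lip and bottom rib behind. About 260 g (varies by a third). Starts upright on the bench on its bottom edge, yaw up to 0.4. Origin on its underside 80 mm below the hole; axes as its hole point.
- large_pan_hole (a point): Large copper scoop pan: point at the centre of its hanging hole (18 wide, 24 high, in a 4 mm sheet), 80 mm above its underside. x: open front to back, y: across, z: up. Hole's upper edge is a lip (x -2..+16, y +-30, z +12..+16 mm). Grip tab above: 8 mm thick (x), 16 mm wide (y: pinch it so), z +16..+60 mm. The back bears at x +16 mm; walls reach x -32 mm.
- medium_pan: Middle of three like pans told apart by width: 98 mm wide (y), 88 mm high without tab, 3 mm side and bottom walls, open in front and on top, lip and bottom rib behind. About 210 g (varies by a third). Starts upright on the bench on its bottom edge, yaw up to 0.4. Origin on its underside 72 mm below the hole; axes as its hole point.
- medium_pan_hole (a point): Medium copper scoop pan: point at the centre of its hanging hole (18 wide, 24 high, in a 4 mm sheet), 72 mm above its underside. x: open front to back, y: across, z: up. Hole's upper edge is a lip (x -2..+16, y +-30, z +12..+16 mm). Grip tab above: 8 mm thick (x), 20 mm wide (y: pinch it so), z +16..+60 mm. The back bears at x +16 mm; walls reach x -32 mm. Nested: 18 mm in front of the large's.
- small_pan: Smallest of three like pans told apart by width: 82 mm wide (y), 80 mm high without tab, 3 mm side and bottom walls, open in front and on top, lip and bottom rib behind. About 170 g (varies by a third). Starts upright on the bench on its bottom edge, yaw up to 0.4. Origin on its underside 64 mm below the hole; axes as its hole point.
- small_pan_hole (a point): Small copper scoop pan: point at the centre of its hanging hole (18 wide, 24 high, in a 4 mm sheet), 64 mm above its underside. x: open front to back, y: across, z: up. Hole's upper edge is a lip (x -2..+16, y +-30, z +12..+16 mm). Grip tab above: 8 mm thick (x), 24 mm wide (y: pinch it so), z +16..+60 mm. The back bears at x +16 mm; walls reach x -32 mm. Nested: 18 mm in front of the medium's.
- vase: bystander: copper vase, 219 mm high, 95 mm across; origin under its foot
- jar: bystander: glass jar, 110 mm high, 60 mm across; origin under its foot
- dish: bystander: blue glazed dish, 110 mm across, 22 mm high; origin under its foot
There are look-alikes about, which are no part of the job. Of the things shaped like the stand, the dark steel one is meant.

How it is judged:
By the outcome, as a careful person would: the job done as asked, in the order asked, and still so for the second after the job is handed in, with the robot touching nothing.
It also fails if it takes over 72 s, if anything falls off the work surface, if the arm or the gripper's body presses on something with over 40 N, if the wrist force passes 120 N, or if a joint passes its speed limit or range.

ROBOT

A 6-joint arm with a two-finger parallel gripper is mounted at the origin on the work surface. World frame = base frame: x ahead of the robot, y to its left, z up, the work surface at z = 0. Lengths are in mm, angles in rad, forces in N, time in s.
With the tool pointing down it reaches from about 275 to 1000 mm from the base axis. Payload 8.4 kg.
Tool frame: the origin (TCP) lies between the finger pads; the fingertips stand 22 mm ahead of it and the grasp point (between the pads) lies 3 mm ahead of it; z points along the fingers, y is the line along which they close (so a half turn about z gives the same grasp; the last joint's range is limited). The gripper opens to 85 mm and grips with 20 to 120 N. Pads are 22 mm wide; open, the fingers measure 114 mm over their backs; the gripper's body (76 mm by 85 mm) begins 54 mm behind the grasp point. The pads swing forward as they close: fully open they stand 13 mm farther back than shut.
Start: joints at [-1.111, 0.353, 1.633, -0, 1.155, -0.002], TCP at [278.474, -559.536, 253.281] pointing down, gripper open.
Joint ranges: [-2.63, 2.63], [-0.92, 2.1], [0.06, 2.66], [-1.3, 4.44], [0, 2.69], [-3.02, 3.02]. Speed limits (rad/s): [2.22, 2.22, 2.79, 3.14, 3.14, 3.14].

INTERFACE

Orientations are given as [roll, pitch, yaw] about the fixed x, y, z axes, in that order (R = Rz(yaw) Ry(pitch) Rx(roll)).
In Python, from rig import r, grab_frame gives the robot as it stands.
- The arm moves only by the shell command python3 -m inch 'ROWS' [FORCE]. ROWS is JSON, a list of rows, each a list of 7 numbers: the turn, a rotation vector about the tool's x, y, z as a fraction of full scale, then the shift along the tool's x, y, z as a fraction of full scale, then the closure, from 0 (fully open) to 1 (shut). In form: [[rx, ry, rz, dx, dy, dz, fingers], ...]. A call has 1 to 8 rows; each row shifts and turns the commanded pose from where the row before left it, along the tool's axes as they then stand; what a row does not reach is not made up. Full scale, the value 1, is 2.5 cm for a shift and pi rad for a turn. A row lasts 1/12 s, in which the tool goes at most 41.7 mm and 7.16 degrees, less where a joint would pass 70% of its speed; a pose out of reach is approached as far as the arm can. A call with a number of a shift or a turn outside -1 to 1 is refused whole. A call with a gripper value outside its range is refused whole. The fingers move at their own pace and stop on an object; FORCE is the grip in N (left out, the last holds). Time passes only in rows, so rows that do not move let the fingers close. It gives the time, the measured TCP pose, the force, the opening and the grip force at its end, in the units of the state.
- r.sense(): the state, without advancing time (a new reading comes with each control period).
- grab_frame(name): name is "scene" or "top" or "wrist"; returns a dict with "pixels" (480x640x3 uint8, red, green, blue), "z_map" (480x640 float32, mm along the optical axis (not along the pixel's ray), 0 where there is no reading), "vertical_fov" (degrees; the focal length in pixels is half the picture's height over the tangent of half this angle, whatever the lens; pixels are square), "cx", "cy" (the principal point, pixels), "cam_to_world" (4x4, takes a point from camera to world coordinates). Camera axes: x right, y down, z forward; pixel columns grow to the right and rows downward; lengths in mm; the calibration is good to about 2 mm. A picture is of the moment at which its call begins.
- r.sign_off(): hands the job in; it is judged then, once.
The state is a dict: "clock": time; "qpos": joint angles; "qvel": joint speeds; "joint_efforts": joint torques, N m; "eef_pos": TCP position; "tcp_rot": TCP orientation; "contact_force": force on the tool from outside, world axes, zero at the start; "wrist_torque": the same for the moment, N m; "opening": opening from 0.0 (shut) to 1.0 (fully open); "grasp_force": force on a finger pad.
Only numpy, scipy, OpenCV 4.12 (cv2) and the standard library are available. Lean on these libraries where they do the work, as an engineer would, in place of code of your own. Each camera call takes 0.05 s, during which the arm holds its last target. There are 200 camera calls.

## Working session

There is one attempt and no reset: what is moved stays moved. The work goes in short steps, Python scripts to look and compute and a shell command to move; the robot and the scene stay as the last step left them, time stands still between calls to the robot, and variables do not carry over. Pictures are saved under pics/ and viewed, at most 10 in all, crops included, and the job is handed in when it is done.

```bash
ls; mkdir -p pics; cat > h.py <<'E'
import numpy as np, cv2
from rig import r, grab_frame
def snap(name,fn=None):
    f=grab_frame(name)
    if fn: cv2.imwrite('pics/'+fn,cv2.cvtColor(f['pixels'],cv2.COLOR_RGB2BGR))
    return f
def cloud(f):
    z=f['z_map'];fl=240/np.tan(np.radians(f['vertical_fov'])/2)
    v,u=np.mgrid[0:480,0:640]
    P=np.stack([(u-f['cx'])/fl*z,(v-f['cy'])/fl*z,z,np.ones_like(z)],-1)@np.array(f['cam_to_world']).T
    P=P[...,:3];P[z<=0]=np.nan
    return P
E
python3 - <<'E'
from h import *
a=snap('scene','s1.png');b=snap('top','t1.png')
for f in(a,b):print(np.round(f['cam_to_world'],2).tolist(),f['vertical_fov'],f['cx'],f['cy'],(f['z_map']>0).mean())
print(r.sense())
np.savez('f1.npz',s=a['pixels'],sp=cloud(a),t=b['pixels'],tp=cloud(b))
E
```

```text
pics
[[0.71, 0.5, -0.49, 1281.01], [0.7, -0.5, 0.51, -597.06], [0.01, -0.71, -0.71, 1111.94], [0.0, 0.0, 0.0, 1.0]] 45.189625329725544 311.88773579293525 237.29087447979848 0.9958658854166667
[[-0.01, -0.98, 0.19, 404.68], [-1.0, 0.01, -0.02, 86.01], [0.02, -0.19, -0.98, 1148.04], [0.0, 0.0, 0.0, 1.0]] 51.51919069647102 319.8875891999385 242.90995494511253 0.9961360677083333
{'clock': 0.1, 'qpos': array([-1.11135004e+00,  3.53565780e-01,  1.63407307e+00, -2.30289347e-05,
        1.15522603e+00, -2.41450785e-03]), 'qvel': array([-0.00172687, -0.00171695, -0.0007623 , -0.00212308, -0.0019775 ,
       -0.00170622]), 'joint_efforts': array([ 1.27987814e-04, -6.06359267e+01, -3.42820644e+01, -1.13520130e-04,
        3.94924369e-03, -1.48048775e-05]), 'eef_pos': array([ 278.31077196, -559.1501699 ,  252.63924103]), 'tcp_rot': array([-3.14032038e+00,  1.79851503e-05,  4.61870116e-01]), 'contact_force': array([-0.24723222,  0.50928482,  0.88831763]), 'wrist_torque': array([-0.0051887 ,  0.02951398,  0.05669934]), 'grasp_force': 0.0, 'opening': 1.0001796863303494}
```

View pics/s1.png

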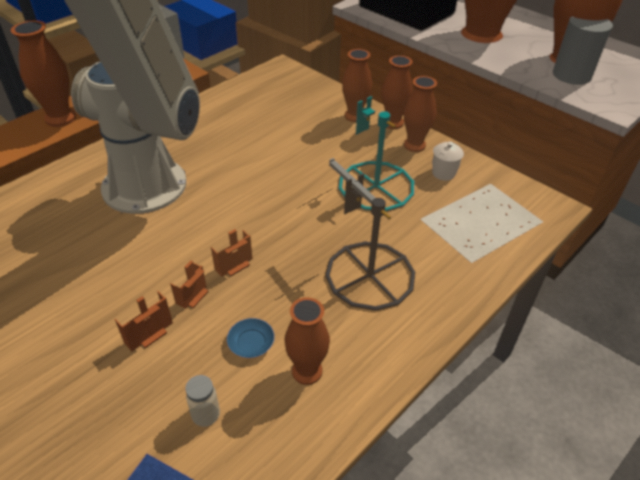

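View pics/t1.png

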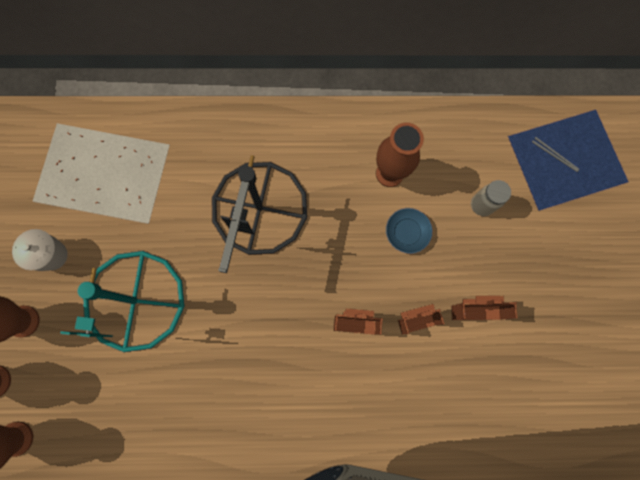

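The scene view shows the dark stand (post base about 372,272, bar tip about 337,165), and the pans at (145,320) wide, (190,285) and (232,252). In the top view the bar tip is at about (224,270) and the post at (248,172), with the pans at (357,320), (420,318) and (485,308).

```bash
python3 - <<'E'
from h import *
d=np.load('f1.npz')
for k in 'st':
    im=d[k].astype(int);P=d[k+'p']
    print(k,'table z',np.nanmedian(P[...,2][(abs(P[...,0]-400)<150)&(abs(P[...,1])<300)]))
    cop=(im[...,0]>1.6*im[...,2])&(im[...,0]>1.35*im[...,1])
    # pans region from top pixels
    m=(P[...,2]>12)&(P[...,2]<170)&(P[...,0]>250)&(P[...,0]<520)&(P[...,1]>-420)&(P[...,1]<200)
    n,l,s,c=cv2.connectedComponentsWithStats(m.astype(np.uint8))
    for i in range(1,n):
        if s[i,4]<60: continue
        q=P[l==i];print(' comp',s[i].tolist(),'z',np.round(np.percentile(q[:,2],[2,98])),'mean',q.mean(0).round(),'min',q.min(0).round(),'max',q.max(0).round())
        for lo,hi in((20,75),(100,150)):
            w=q[(q[:,2]>lo)&(q[:,2]<hi)]
            if len(w)>8:
                (cx,cy),(a,b),t=cv2.minAreaRect(w[:,:2].astype(np.float32));print('   ',lo,len(w),round(cx),round(cy),round(a),round(b),round(t,1),'zmax',w[:,2].max().round())
    # bar
    m=(P[...,2]>225)&(P[...,2]<275)&(P[...,0]>300)&(P[...,0]<800)&(P[...,1]>100)&(P[...,1]<500)&(im.max(-1)-im.min(-1)<45)
    n,l,s,c=cv2.connectedComponentsWithStats(m.astype(np.uint8))
    for i in range(1,n):
        if s[i,4]<60: continue
        q=P[l==i];R=cv2.minAreaRect(q[:,:2].astype(np.float32))
        print(' bar',s[i].tolist(),np.round(q.mean(0)),'rect',np.round(cv2.boxPoints(R)).tolist(),R[2],'z',np.percentile(q[:,2],[5,50,95]).round())
E
```

```text
s table z -0.2154125968174867
 comp [210, 229, 42, 45, 1012] z [ 14. 129.] mean [446. -25.  61.] min [408. -70.  12.] max [467.  32. 136.]
    20 562 434 -19 101 40 84.5 zmax 75.0
    100 94 449 -20 21 13 75.9 zmax 136.0
 comp [170, 260, 36, 47, 844] z [ 14. 123.] mean [ 453. -163.   60.] min [ 417. -203.   12.] max [ 475. -115.  127.]
    20 449 446 -158 46 86 9.2 zmax 75.0
    100 92 453 -155 10 24 13.0 zmax 127.0
 comp [114, 291, 58, 58, 1477] z [ 14. 135.] mean [ 474. -302.   64.] min [ 441. -355.   12.] max [ 492. -239.  143.]
    20 814 461 -297 116 38 89.4 zmax 75.0
    100 119 480 -282 48 17 71.1 zmax 143.0
 bar [357, 101, 17, 16, 76] [420. 477. 239.] rect [[410.0, 465.0], [447.0, 464.0], [448.0, 496.0], [411.0, 497.0]] 87.8337631225586 z [226. 237. 258.]
 bar [378, 112, 12, 15, 87] [499. 475. 238.] rect [[476.0, 483.0], [492.0, 459.0], [517.0, 476.0], [501.0, 500.0]] 34.300025939941406 z [227. 238. 249.]
 bar [330, 159, 55, 57, 773] [641. 214. 244.] rect [[520.0, 228.0], [715.0, 164.0], [731.0, 213.0], [536.0, 278.0]] 71.65037536621094 z [229. 245. 254.]
t table z 1.32232074
[... 203 characters left out ...]
144.0
 comp [398, 304, 46, 30, 499] z [ 17. 127.] mean [ 449. -154.   72.] min [ 413. -200.   12.] max [ 474. -113.  129.]
    20 168 445 -155 46 83 13.6 zmax 75.0
    100 58 453 -153 8 24 13.1 zmax 129.0
 comp [333, 308, 49, 26, 474] z [ 17. 135.] mean [447. -20.  81.] min [413. -66.  12.] max [466.  34. 138.]
    20 109 434 -15 96 32 83.8 zmax 74.0
    100 50 449 -17 19 8 83.5 zmax 138.0
 bar [218, 165, 38, 108, 1253] [632. 220. 247.] rect [[521.0, 210.0], [728.0, 186.0], [734.0, 237.0], [527.0, 261.0]] 83.26697540283203 z [232. 248. 255.]
 bar [77, 281, 24, 19, 115] [495. 476. 240.] rect [[475.0, 484.0], [493.0, 463.0], [517.0, 483.0], [499.0, 504.0]] 39.895469665527344 z [227. 240. 254.]
```

```bash
python3 - <<'E'
from h import *
d=np.load('f1.npz')
for k in 'st':
    im=d[k].astype(int);P=d[k+'p']
    m=(P[...,2]>243)&(P[...,2]<251)&(P[...,0]>500)&(P[...,0]<720)&(P[...,1]>150)&(P[...,1]<300)
    q=P[m]
    o=q[:,:2].mean(0)
    for it in range(4):
        u,s,vt=np.linalg.svd(q[:,:2]-q[:,:2].mean(0));dr=vt[0]*np.sign(vt[0,0]);o=q[:,:2].mean(0)
        n=(q[:,:2]-o)@np.array([-dr[1],dr[0]]);q=q[abs(n)<9]
    t=(q[:,:2]-o)@dr
    n=(q[:,:2]-o)@np.array([-dr[1],dr[0]])
    print(k,len(q),'yaw',np.arctan2(dr[1],dr[0]),'o',o,'t',t.min(),t.max(),'tip',o+dr*t.min(),'n',np.percentile(n,[2,50,98]),'z',np.median(q[:,2]))
    # all high pts profile
    m=(P[...,2]>150)&(P[...,2]<275)&(P[...,0]>480)&(P[...,0]<760)&(P[...,1]>130)&(P[...,1]<320)
    q=P[m];t=(q[:,:2]-o)@dr;n=(q[:,:2]-o)@np.array([-dr[1],dr[0]])
    w=(abs(n)<8)&(q[:,2]>232);print('  first t',np.sort(t[w])[:8].round(1),'zmax first',q[w][np.argsort(t[w])[:12],2].round())
    pl=(abs(n)>12)&(abs(n)<28)&(q[:,2]<262);print('  plate t from tip',np.percentile(t[pl]-t[w].min(),[5,25,50,75,95]).round(),'n',n[pl].min().round(),n[pl].max().round(),'zmax',q[pl][:,2].max().round())
    # post: base ring centre
    m=(P[...,2]>248)&(P[...,2]<258)&(P[...,0]>680)&(P[...,0]<770)&(P[...,1]>130)&(P[...,1]<260)
    print('  posttop',P[m].mean(0).round(1),np.ptp(P[m],0).round())
    # pans
    for nm,c,h in(('L',(470,-297),80),('M',(440,-18),72),('S',(448,-155),64)):
        q=P[(abs(P[...,0]-c[0])<60)&(abs(P[...,1]-c[1])<66)]
        tp=q[(q[:,2]>h+30)&(q[:,2]<h+68)]
        tt=q[(q[:,2]>h+55)&(q[:,2]<h+66)]
        lp=q[(q[:,2]>h+8)&(q[:,2]<h+20)]
        R=cv2.minAreaRect(tp[:,:2].astype(np.float32));L=cv2.minAreaRect(lp[:,:2].astype(np.float32))
        print('  ',nm,'tab',np.round(R[0],1),np.round(R[1]),round(R[2],1),'top',tt.mean(0).round(1),len(tt),'lip',np.round(L[0],1),np.round(L[1]),round(L[2],1))
E
```

```text
s 332 yaw -0.23828939411701533 o [621.55309179 220.53885622] t -99.34680015138755 102.58315550915583 tip [525.01351738 243.98874476] n [-8.32309349  0.10895222  8.52129897] z 246.4576373739365
  first t [-99.3 -99.2 -98.6 -97.8 -97.7 -97.6 -97.4 -96.8] zmax first [251. 249. 242. 251. 237. 251. 252. 248. 249. 249. 251. 241.]
  plate t from tip [ 95.  97.  99. 100. 192.] n -26.0 28.0 zmax 261.0
  posttop [710.6 201.2 251.1] [35. 33.  8.]
   L tab [ 473.4 -297.2] [14. 17.] 4.9 top [ 474.3 -297.8  137.8] 30 lip [ 466.9 -296.6] [ 49. 115.] 0.2
   M tab [448.9 -20.4] [21. 13.] 75.9 top [449.1 -20.  130.7] 29 lip [440.7 -19.3] [100.  50.] 84.8
   S tab [ 452.6 -155.4] [10. 24.] 13.0 top [ 452.6 -154.5  122.4] 37 lip [ 448.1 -157.5] [46. 84.] 9.5
t 719 yaw -0.2211000141227305 o [614.58020466 224.89072719] t -91.03112188780631 107.8355680620647 tip [525.76507128 244.85412457] n [-6.67349755  0.03174584  7.2477345 ] z 247.88558145616958
  first t [-91.3 -91.2 -91.1 -91.1 -91.1 -91.  -91.  -90.8] zmax first [251. 241. 238. 242. 253. 245. 243. 252. 256. 250. 242. 252.]
  plate t from tip [ 95.  96.  98. 122. 191.] n -25.0 27.0 zmax 262.0
  posttop [707.7 204.2 252.2] [47. 30.  9.]
   L tab [ 474.6 -295. ] [17.  8.] 89.9 top [ 475.  -294.4  140.5] 35 lip [ 467.2 -294.7] [116.  47.] 89.5
   M tab [448.6 -17. ] [19.  8.] 83.5 top [448.4 -16.9 133.4] 41 lip [441.4 -17. ] [98. 47.] 84.3
   S tab [ 452.9 -152.8] [ 8. 24.] 13.1 top [ 452.8 -152.9  124.9] 49 lip [ 445.7 -154.9] [47. 82.] 14.9
```

```bash
cat >> h.py <<'E'
def todo(p,yaw):
    s=r.sense();e=s['eef_pos'];a=s['tcp_rot'];y0=a[2]
    dy=(yaw-y0+np.pi)%(2*np.pi)-np.pi
    d=np.array(p)-e;c,sn=np.cos(yaw),np.sin(yaw)
    print('t',round(s['clock'],2),'tcp',e.round(1),'rpy',a.round(4),'F',s['contact_force'].round(1),'open',round(s['opening'],3),'grip',round(s['grasp_force'],1))
    print('turn rz',round(-dy/np.pi,4),'then tool shift',np.round([(c*d[0]+sn*d[1])/25,(sn*d[0]-c*d[1])/25,-d[2]/25],3))
E
python3 -m inch '[[0,0,0.0368,0,0,0,0],[0,0,0.0368,0,0,0,0],[0,0,0.0368,0,0,0,0],[0,0,0.0366,0,0,0,0]]' && python3 -m inch '[[0,0,0,0.713,-0.957,0,0],[0,0,0,0.713,-0.957,0,0],[0,0,0,0.713,-0.957,0,0],[0,0,0,0.713,-0.957,0,0],[0,0,0,0.713,-0.957,0,0],[0,0,0,0.713,-0.957,0,0],[0,0,0,0.713,-0.957,0,0],[0,0,0,0.713,-0.957,0,0]]' && python3 -m inch '[[0,0,0,0.713,-0.957,0,0],[0,0,0,0.713,-0.957,0,0],[0,0,0,0.713,-0.957,0,0],[0,0,0,0,0,0,0],[0,0,0,0,0,0,0]]'
python3 - <<'E'
from h import *
todo([474.7,-296,125],0)
f=snap('wrist','w1.png');P=cloud(f);print(np.round(f['cam_to_world'],3).tolist())
np.savez('w1.npz',t=f['pixels'],p=P)
q=P[(abs(P[...,0]-470)<60)&(abs(P[...,1]+297)<66)]
for lo,hi in((112,146),(85,100)):
    w=q[(q[:,2]>lo)&(q[:,2]<hi)]
    if len(w): print(lo,len(w),cv2.minAreaRect(w[:,:2].astype(np.float32)),w.mean(0))
E
```

```text
clock: 0.43
eef_pos: [278.4, -559.3, 252.8]
tcp_rot: [-3.141, 0.0, -0.006]
contact_force: [0.7, 0.4, 0.0]
opening: 1.001
grasp_force: 0.0
clock: 1.1
eef_pos: [421.6, -366.7, 253.0]
tcp_rot: [-3.141, 0.0, -0.0]
contact_force: [0.9, 0.0, 0.4]
opening: 0.992
grasp_force: 0.0
clock: 1.52
eef_pos: [475.1, -295.2, 253.0]
tcp_rot: [-3.141, 0.001, 0.003]
contact_force: [-0.8, -0.4, 0.5]
opening: 0.999
grasp_force: 0.0
t 1.52 tcp [ 475.1 -295.2  253. ] rpy [-3.1413e+00  6.0000e-04  2.7000e-03] F [-0.8 -0.4  0.5] open 0.999 grip 0.0
turn rz 0.0009 then tool shift [-0.015  0.031  5.12 ]
[[0.002, -0.954, -0.301, 551.912], [-1.0, -0.002, 0.0, -294.647], [-0.001, 0.301, -0.954, 373.4], [0.0, 0.0, 0.0, 1.0]]
112 539 ((473.909423828125, -296.1014404296875), (8.950302124023438, 15.879434585571289), 0.8416174054145813) [ 475.7003451  -295.98006056  133.56180213]
85 2599 ((466.2713928222656, -296.2268981933594), (114.39241790771484, 48.08465576171875), 89.44880676269531) [ 476.82950425 -296.35738215   94.68184283]
```

View pics/w1.png

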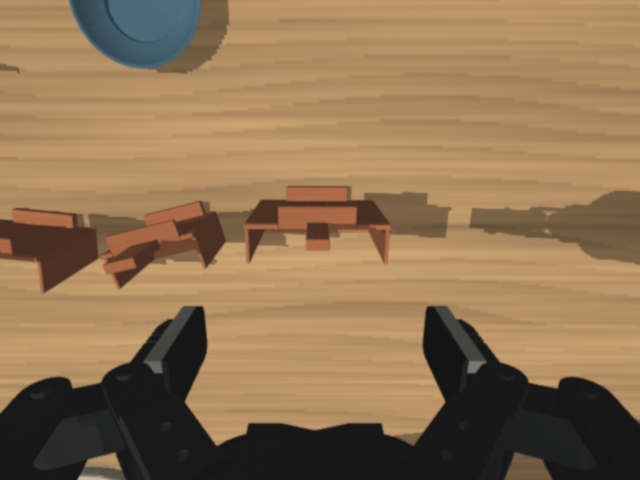

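The wrist view shows the large pan centred at (317,225), its tab at (317,235), and the fingers straddling it evenly. Its measured position matches the given sizes.

```bash
python3 -m inch '[[0,0,0,-0.03,0.03,0.9,0],[0,0,0,0,0,0.9,0],[0,0,0,0,0,0.9,0],[0,0,0,0,0,0.9,0],[0,0,0,0,0,0.9,0],[0,0,0,0,0,0.6,0],[0,0,0,0,0,0,0.5],[0,0,0,0,0,0,1]]' 50 && python3 -m inch '[[0,0,0,0,0,0,1],[0,0,0,0,0,0,1],[0,0,0,0,0,0,1],[0,0,0,0,0,0,1],[0,0,0,0,0,0,1],[0,0,0,0,0,0,1]]'
python3 -c "
from h import *
todo([474,-296,300],-0.0)"
```

```text
clock: 2.23
eef_pos: [472.7, -297.8, 125.3]
tcp_rot: [-3.141, 0.002, -0.001]
contact_force: [0.6, -0.2, 0.1]
opening: 0.746
grasp_force: 0.0
clock: 2.73
eef_pos: [474.3, -297.3, 126.6]
tcp_rot: [3.141, -0.001, 0.0]
contact_force: [-1.0, 2.0, 5.9]
opening: 0.176
grasp_force: 49.7
t 2.73 tcp [ 474.3 -297.3  126.6] rpy [ 3.1409e+00 -1.2000e-03  2.0000e-04] F [-1.   2.   5.9] open 0.176 grip 49.7
turn rz 0.0001 then tool shift [-0.012 -0.052 -6.935]
```

```bash
python3 -m inch '[[0,0,0,0,0,-0.4,1],[0,0,0,0,0,-1,1],[0,0,0,0,0,-1,1],[0,0,0,0,0,-1,1],[0,0,0,0,0,-1,1],[0,0,0,0,0,-1,1],[0,0,0,0,0,-1,1],[0,0,0,0,0,-0.5,1]]' && python3 -m inch '[[0,0,0.0363,0,0,0,1],[0,0,0.0363,0,0,0,1],[0,0,0,-0.2,-0.5,0,1],[0,0,0,-0.23,-0.938,0,1],[0,0,0,-0.23,-0.938,0,1],[0,0,0,-0.23,-0.938,0,1],[0,0,0,-0.23,-0.938,0,1],[0,0,0,-0.23,-0.938,0,1]]' && python3 -m inch '[[0,0,0,-0.23,-0.938,0,1],[0,0,0,-0.23,-0.938,0,1],[0,0,0,-0.23,-0.938,0,1],[0,0,0,-0.23,-0.938,0,1],[0,0,0,-0.23,-0.938,0,1],[0,0,0,-0.23,-0.938,0,1],[0,0,0,-0.23,-0.938,0,1],[0,0,0,-0.23,-0.938,0,1]]' && python3 -m inch '[[0,0,0,-0.23,-0.938,0,1],[0,0,0,-0.23,-0.938,0,1],[0,0,0,-0.23,-0.938,0,1],[0,0,0,-0.23,-0.938,0,1],[0,0,0,-0.23,-0.938,0,1],[0,0,0,-0.23,-0.938,0,1],[0,0,0,-0.23,-0.938,0,1],[0,0,0,-0.2,-0.5,0,1]]' && python3 -m inch '[[0,0,0,-0.2,-0.5,0,1],[0,0,0,0,0,0,1],[0,0,0,0,0,0,1]]'
cat > bar.py <<'E'
from h import *
def bar(fn):
    f=snap('wrist',fn);P=cloud(f);s=r.sense();e=s['eef_pos'];y=s['tcp_rot'][2]
    np.savez('w.npz',t=f['pixels'],p=P)
    ax=np.array([np.cos(y),np.sin(y)]);ay=np.array([np.sin(y),-np.cos(y)])
    X=(P[...,:2]-e[:2])@ax;Y=(P[...,:2]-e[:2])@ay;Z=P[...,2]-e[2]   # tool-ish frame
    top=(P[...,2]>241)&(P[...,2]<253)&(X>18)&(X<260)&(abs(Y)<60)
    p=np.c_[X[top],Y[top]]
    for i in range(5):
        a,b=np.polyfit(p[:,0],p[:,1],1);p=p[abs(p[:,1]-a*p[:,0]-b)<9]
    rr=p[:,1]-a*p[:,0]-b
    print('bar in tool: slope',a.round(4),'Y at tip',round(a*p[:,0].min()+b,2),'tip X',p[:,0].min().round(1),'halfw',np.percentile(rr,[2,98]).round(1),'z',np.median(P[...,2][top]).round(1))
    pn=(X>-60)&(X<25)&(abs(Y)<62)&(Z<-20)&(Z>-140)
    return X,Y,Z,P,f
E
python3 - <<'E'
from bar import *
X,Y,Z,P,f=bar('w2.png');todo([467,258,300],-.228)
E
```

```text
clock: 3.4
eef_pos: [474.4, -297.4, 302.0]
tcp_rot: [3.14, -0.003, 0.0]
contact_force: [1.2, -0.4, -2.1]
opening: 0.174
grasp_force: 49.1
clock: 4.07
eef_pos: [469.3, -161.2, 298.3]
tcp_rot: [-3.141, 0.001, -0.225]
contact_force: [0.1, -0.4, -2.1]
opening: 0.182
grasp_force: 49.1
clock: 4.73
eef_pos: [466.7, 31.7, 298.3]
tcp_rot: [3.142, 0.001, -0.225]
contact_force: [0.3, 0.6, -2.3]
opening: 0.175
grasp_force: 49.1
clock: 5.4
eef_pos: [462.8, 214.7, 298.4]
tcp_rot: [-3.141, 0.001, -0.224]
contact_force: [-0.0, 0.7, -2.8]
opening: 0.178
grasp_force: 49.2
clock: 5.65
eef_pos: [460.7, 226.0, 298.2]
tcp_rot: [3.141, 0.001, -0.224]
contact_force: [0.1, 0.2, -1.7]
opening: 0.172
grasp_force: 49.3
bar in tool: slope -0.0058 Y at tip -32.59 tip X 58.2 halfw [-7.1  6.5] z 246.9
t 5.7 tcp [461.  225.5 298.2] rpy [ 3.1409e+00  5.0000e-04 -2.2560e-01] F [ 0.4 -0.7 -2.3] open 0.18 grip 49.3
turn rz 0.0008 then tool shift [-0.059 -1.321 -0.073]
```

View pics/w2.png

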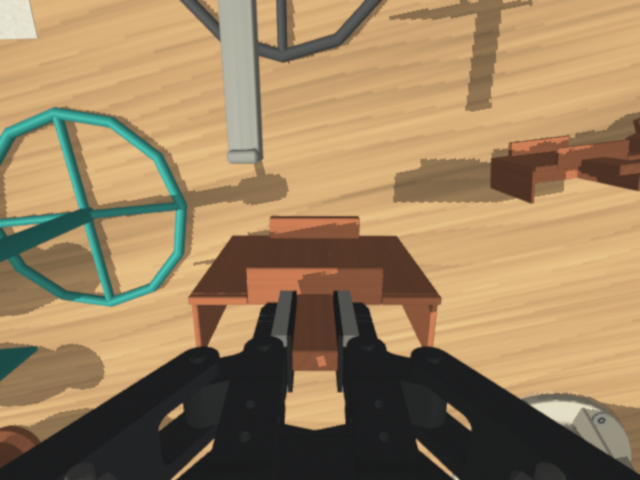

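The view shows the pan gripped squarely, with its lip at (315,285) and the bar tip at (243,155), to the left and ahead. Next I'll measure the held pan and the tip in the tool frame.

```bash
python3 - <<'E'
from h import *
d=np.load('w.npz');P=d['p'];im=d['t'].astype(int);e=np.array([460.8,225.7,298.2]);y=-.225
X=(P[...,:2]-e[:2])@[np.cos(y),np.sin(y)];Y=(P[...,:2]-e[:2])@[np.sin(y),-np.cos(y)];Z=P[...,2]-e[2]
cop=(im[...,0]>1.5*im[...,2])
# lip top rows
lip=cop&(X>-8)&(X<30)&(abs(Y)<45)&(Z>-36)&(Z<-22)
print('lip n',lip.sum(),'X',np.percentile(X[lip],[1,50,99]).round(1),'Y',np.percentile(Y[lip],[1,50,99]).round(1),'Z',np.percentile(Z[lip],[10,50,90]).round(1),'expect hole z = lip z -16')
w=cop&(abs(X)<60)&(abs(Y)<75)&(Z>-140)&(Z<-30)
R=cv2.minAreaRect(np.c_[X[w],Y[w]].astype(np.float32));print('pan rect',R)
top=cop&(Z<-40)&(Z>-65)&(abs(Y)<70)&(X<20)
print('sides',Y[top].min(),Y[top].max(),'Xmin',X[top].min())
n=(P[...,2]>249)&(P[...,2]<256)&(X>40)&(X<80)&(abs(Y+33)<15)
print('nose n',n.sum(),X[n].min() if n.any() else'',Y[n].mean(),P[...,2][n].max())
bt=(P[...,2]>242)&(P[...,2]<254)&(X>62)&(X<130)&(abs(Y+33)<14);print('bar Y edges',np.percentile(Y[bt],[1,50,99]).round(1),'z',np.median(P[...,2][bt]))
pl=(P[...,2]>180)&(P[...,2]<262)&(X>120)&(abs(Y+33)>10)&(abs(Y+33)<30);print('plate',pl.sum(),np.percentile(X[pl],[5,50]) if pl.any() else '')
E
```

```text
lip n 5424 X [-2.1  7.  15.5] Y [-42.9  -0.6  42.9] Z [-32.  -30.9 -29.9] expect hole z = lip z -16
pan rect ((13.331478118896484, -0.8820838928222656), (91.864990234375, 114.4429702758789), 0.3200033903121948)
sides -58.16392629797756 56.13706638359822 Xmin -32.8158027078351
nose n 421 58.485677780986435 -32.727085950030215 253.6083685570923
bar Y edges [-39.9 -32.6 -26. ] z 246.85679006532087
plate 0
```

```bash
python3 -m inch '[[0,0,-0.0017,0,-0.63,0.1,1],[0,0,0,0,-0.63,0.15,1],[0,0,0,0.5,0,0.1,1],[0,0,0,0.5,0,0,1],[0,0,0,0,0,0,1],[0,0,0,0,0,0,1],[0,0,0,0,0,0,1]]'
cat > chk.py <<'E'
from h import *
def chk(fn=None,W=114,lipY=43,ybar=None):
    f=snap('wrist',fn);P=cloud(f);im=f['pixels'].astype(int);s=r.sense();e=s['eef_pos'];y=s['tcp_rot'][2]
    np.savez('w.npz',t=f['pixels'],p=P)
    X=(P[...,:2]-e[:2])@[np.cos(y),np.sin(y)];Y=(P[...,:2]-e[:2])@[np.sin(y),-np.cos(y)];Z=P[...,2]-e[2]
    cop=(im[...,0]>1.5*im[...,2])
    lip=cop&(X>-8)&(X<22)&(abs(Y)<lipY+3)&(Z>-36)&(Z<-22)
    L=np.percentile(Y[lip],[1,99])
    top=cop&(Z<-38)&(Z>-75)&(abs(Y)<70)&(X<25)&(X>-40)
    hz=np.median(Z[lip])-16
    print('pan: lip n',lip.sum(),'Ymid %.2f'%L.mean(),L.round(1),'wallmid %.2f'%((Y[top].min()+Y[top].max())/2),'width %.1f'%np.ptp(Y[top]),'holeZ %.1f world %.1f'%(hz,hz+e[2]))
    bt=(~cop)&(P[...,2]>241)&(P[...,2]<251)&(X>22)&(X<180)&(abs(Y)<50)
    p=np.c_[X[bt],Y[bt]]
    for i in range(5):
        a,b=np.polyfit(p[:,0],p[:,1],1);p=p[abs(p[:,1]-a*p[:,0]-b)<8.5]
    rr=np.percentile(p[:,1]-a*p[:,0]-b,[1,99])
    print('bar: slope %.4f'%a,'Y at X0 %.2f'%(b+rr.mean()),'tipX %.1f'%p[:,0].min(),'at tip %.2f'%(b+a*p[:,0].min()+rr.mean()),'half',rr.round(1),'line z %.1f'%(np.median(P[...,2][bt])-7))
    return X,Y,Z,P,f
E
python3 - <<'E'
from chk import *
chk('w3.png');todo([467,258,290],-.22)
E
```

```text
clock: 6.28
eef_pos: [493.2, 250.5, 289.3]
tcp_rot: [3.141, 0.001, -0.224]
contact_force: [0.6, 0.2, -1.7]
opening: 0.177
grasp_force: 49.4
pan: lip n 5470 Ymid -0.07 [-43.9  43.8] wallmid -0.44 width 113.5 holeZ -47.0 world 242.4
bar: slope -0.0014 Y at X0 -1.59 tipX 32.8 at tip -1.63 half [-6.9  6.8] line z 239.9
t 6.33 tcp [493.  250.5 289.4] rpy [ 3.1413e+00  5.0000e-04 -2.2340e-01] F [-0.2  0.1 -1.6] open 0.177 grip 49.4
turn rz -0.0011 then tool shift [-1.081 -0.065 -0.024]
```

```bash
python3 -m inch '[[0,0,0,0,-0.05,0,1],[0,0,0,0.3,0,0,1],[0,0,0,0.3,0,0,1],[0,0,0,0.3,0,0,1],[0,0,0,0.2,0,0,1],[0,0,0,0,0,0,1]]' && python3 -m inch '[[0,0,0,0.4,0,0,1],[0,0,0,0.4,0,0,1],[0,0,0,0.4,0,0,1],[0,0,0,0.2,0,0,1],[0,0,0,0,0,0,1],[0,0,0,0,0,0.1,1],[0,0,0,0,0,0.1,1],[0,0,0,0,0,0,1]]'
python3 - <<'E'
from chk import *
X,Y,Z,P,f=chk('w4.png');todo([493,250.5,285],-.223)
E
```

```text
clock: 6.83
eef_pos: [521.5, 245.7, 289.5]
tcp_rot: [-3.141, -0.001, -0.223]
contact_force: [-0.3, -0.3, -2.2]
opening: 0.178
grasp_force: 49.4
clock: 7.5
eef_pos: [553.7, 238.2, 283.8]
tcp_rot: [3.141, 0.001, -0.223]
contact_force: [-0.3, -0.5, -1.8]
opening: 0.178
grasp_force: 49.4
pan: lip n 5454 Ymid -0.13 [-44.1  43.8] wallmid -0.64 width 113.7 holeZ -47.2 world 236.9
bar: slope -0.0009 Y at X0 -0.21 tipX 22.0 at tip -0.22 half [-6.8  6.8] line z 239.8
t 7.55 tcp [553.8 238.2 284.1] rpy [ 3.1411e+00  8.0000e-04 -2.2260e-01] F [-0.1 -0.4 -2.7] open 0.179 grip 49.4
turn rz 0.0001 then tool shift [-2.48   0.059 -0.038]
```

View pics/w4.png

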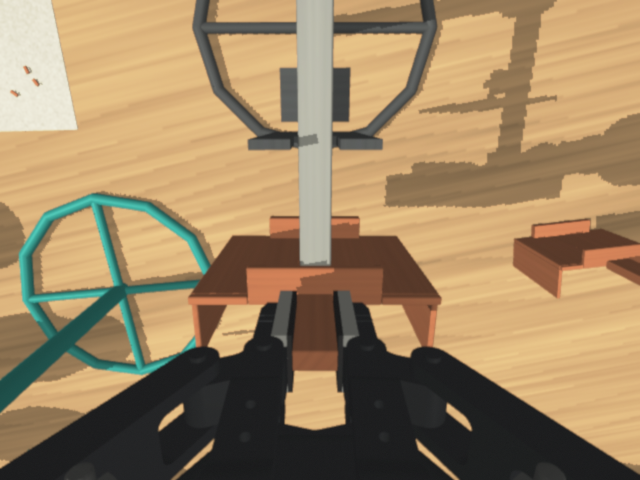

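The bar passes through the hole, and the bar's base end is hidden under the lip at (315,270). There are dark plate parts at (290,95) and (265,143). I'll get their positions.

```bash
python3 - <<'E'
from h import *
d=np.load('w.npz');P=d['p'];e=np.array([553.8,238.2,284]);y=-.2226
for u,v in((262,143),(370,143),(288,80),(288,95),(288,118),(345,95),(345,118)):
    q=P[v,u];print(u,v,q.round(1),'toolX %.1f'%((q[:2]-e[:2])@[np.cos(y),np.sin(y)]))
E
```

```text
262 143 [625.  242.8 258.4] toolX 68.4
370 143 [615.9 203.  258.1] toolX 68.4
288 80 [647.  229.  232.2] toolX 92.9
288 95 [641.2 230.5 232. ] toolX 87.0
288 118 [632.1 232.7 232.8] toolX 77.5
345 95 [635.8 206.6 232.4] toolX 86.9
345 118 [626.5 208.4 231.8] toolX 77.5
```

```bash
python3 -m inch '[[0,0,0,0.3,0,0,1],[0,0,0,0.4,0,0,1],[0,0,0,0.4,0,0,1],[0,0,0,0.3,0,0,1],[0,0,0,0.2,0,0,1],[0,0,0,0.1,0,0,1],[0,0,0,0,0,0,1]]' && python3 -m inch '[[0,0,0,0.04,0,0,1],[0,0,0,0.04,0,0,1],[0,0,0,0,0,0,1]]' &&  python3 -m inch '[[0,0,0,0.04,0,0,1],[0,0,0,0.04,0,0,1],[0,0,0,0,0,0,1]]' | grep -E 'pos|contact'
```

```text
clock: 8.13
eef_pos: [596.4, 228.6, 284.3]
tcp_rot: [3.141, 0.0, -0.223]
contact_force: [-0.2, 0.7, -1.9]
opening: 0.174
grasp_force: 49.4
clock: 8.38
eef_pos: [597.7, 228.5, 284.6]
tcp_rot: [-3.142, -0.0, -0.223]
contact_force: [-0.4, -1.2, -1.6]
opening: 0.181
grasp_force: 49.4
eef_pos: [599.8, 228.0, 284.6]
contact_force: [0.7, -0.8, -2.1]
```

```bash
python3 -m inch '[[0,0,0,0.04,0,0,1],[0,0,0,0,0,0,1]]'| grep -E 'pos|contact' && python3 -m inch '[[0,0,0,0.03,0,0,1],[0,0,0,0,0,0,1]]'| grep -E 'pos|contact' && python3 -m inch '[[0,0,0,0.03,0,0,1],[0,0,0,0,0,0,1]]'| grep -E 'pos|contact'
```

```text
eef_pos: [600.8, 227.8, 284.6]
contact_force: [-0.6, 0.1, -1.8]
eef_pos: [601.5, 227.6, 284.5]
contact_force: [-0.4, -0.2, -2.9]
eef_pos: [602.3, 227.4, 284.5]
contact_force: [0.1, 0.0, -2.4]
```

```bash
python3 - <<'E'
from chk import *
X,Y,Z,P,f=chk();
e=0
m=(P[...,2]>253)&(P[...,2]<262)&(abs(Y)>12)&(abs(Y)<30)&(X>12)&(X<40);print(m.sum(),np.percentile(X[m],[1,5,50,95]))
im=f['pixels'].astype(int);cop=(im[...,0]>1.5*im[...,2]);l=cop&(Z>-36)&(Z<-22)&(abs(Y)<30)&(X>-8)&(X<25);print(np.percentile(X[l],[1,50,99]))
E
```

```text
pan: lip n 5100 Ymid 0.01 [-44.   44.1] wallmid -0.68 width 114.5 holeZ -46.9 world 237.7
bar: slope -0.0031 Y at X0 -0.06 tipX 22.0 at tip -0.13 half [-6.9  6.9] line z 239.9
1256 [12.09865148 12.46842857 18.01753933 20.54241453]
[-1.53443652  7.89047289 15.64620313]
```

```bash
for i in 1; do python3 -m inch '[[0,0,0,0.02,0,0,1],[0,0,0,0,0,0,1],[0,0,0,0,0,0,1]]'| grep -E 'pos|contact'; done; python3 -m inch '[[0,0,0,0.02,0,0,1],[0,0,0,0,0,0,1],[0,0,0,0,0,0,1]]'| grep -E 'pos|contact'; python3 -m inch '[[0,0,0,0.02,0,0,1],[0,0,0,0,0,0,1],[0,0,0,0,0,0,1]]'| grep -E 'pos|contact'
```

```text
eef_pos: [602.6, 227.3, 284.5]
contact_force: [0.2, -0.4, -2.9]
eef_pos: [603.1, 227.2, 284.5]
contact_force: [-0.9, 0.3, -1.9]
eef_pos: [603.4, 227.1, 284.5]
contact_force: [-2.8, 0.2, -2.3]
```

```bash
python3 -m inch '[[0,0,0,0.01,0,0.04,1],[0,0,0,0,0,0.03,1],[0,0,0,0,0,0,1],[0,0,0,0,0,0,1]]'| grep -E 'pos|contact'; python3 -m inch '[[0,0,0,0,0,0.02,1],[0,0,0,0,0,0,1],[0,0,0,0,0,0,1]]'| grep -E 'pos|contact'; python3 -m inch '[[0,0,0,0,0,0.02,1],[0,0,0,0,0,0,1],[0,0,0,0,0,0,1]]'| grep -E 'pos|contact'
```

```text
eef_pos: [603.7, 227.2, 282.6]
contact_force: [-2.2, 0.9, -1.5]
eef_pos: [603.8, 227.1, 282.2]
contact_force: [-2.8, 1.9, -1.6]
eef_pos: [603.8, 227.0, 281.7]
contact_force: [-3.9, 1.4, -0.5]
```

```bash
python3 -m inch '[[0,0,0,0,0,0.015,1],[0,0,0,0,0,0,1],[0,0,0,0,0,0,1]]'| grep -E 'pos|contact'; python3 -m inch '[[0,0,0,0,0,0,0.75],[0,0,0,0,0,0,0.7],[0,0,0,0,0,0,0.6],[0,0,0,0,0,0,0.3],[0,0,0,0,0,0,0.3],[0,0,0,0,0,0,0.3]]' 20; python3 -m inch '[[0,0,0,0,0,-0.4,0.3],[0,0,0,0,0,-0.8,0.1],[0,0,0,0,0,-0.8,0],[0,0,0,0,0,-0.8,0],[0,0,0,0,0,-0.8,0],[0,0,0,0,0,0,0],[0,0,0,0,0,0,0]]'
python3 - <<'E'
from h import *
f=snap('wrist','w5.png');s=snap('scene','s2.png');P=cloud(f);todo([493,250.5,285],-.223)
cv2.imwrite('pics/v5.png',np.vstack([cv2.imread('pics/w5.png')[:,:],cv2.imread('pics/w5.png')[:0]])) 
np.savez('w.npz',t=f['pixels'],p=P,s=s['pixels'],sp=cloud(s))
c=cv2.imread('pics/s2.png')[120:330,250:470];w=cv2.imread('pics/w5.png');cv2.imwrite('pics/m5.png',np.hstack([cv2.resize(w,(480,360)),cv2.resize(c,(320,360))]))
E
```

```text
eef_pos: [603.8, 227.1, 281.7]
contact_force: [-5.3, 0.6, 2.7]
clock: 11.52
eef_pos: [604.0, 227.0, 281.4]
tcp_rot: [-3.142, -0.0, -0.223]
contact_force: [0.5, -0.4, -0.4]
opening: 0.697
grasp_force: 0.0
clock: 12.1
eef_pos: [604.4, 227.2, 373.2]
tcp_rot: [-3.14, -0.003, -0.223]
contact_force: [0.4, -0.4, 0.2]
opening: 1.002
grasp_force: 0.0
t 12.2 tcp [603.5 226.9 370.9] rpy [ 3.1412e+00  7.0000e-04 -2.2280e-01] F [-0.1  0.2 -1.1] open 1.001 grip 0.0
turn rz 0.0001 then tool shift [-4.521  0.057  3.434]
```

View pics/m5.png

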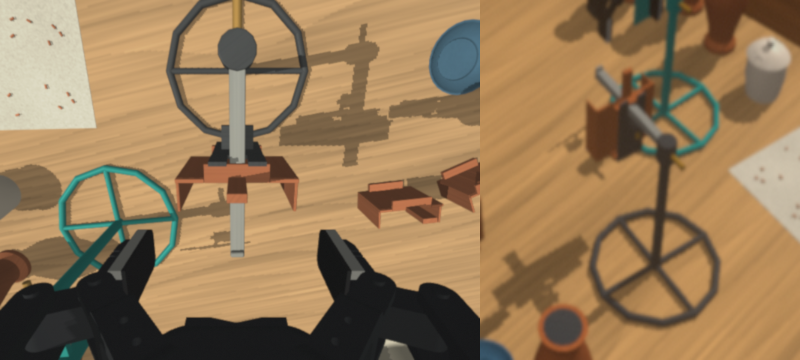

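The large pan hangs level at (237,185) in the left half, its back against the stop plate. Next is the medium pan.

```bash
python3 -m inch '[[0,0,-0.036,0,0,0,0],[0,0,0,-0.423,0.87,0,0],[0,0,0,-0.423,0.87,0.3,0],[0,0,0,-0.423,0.87,0.5,0],[0,0,0,-0.423,0.87,0.5,0],[0,0,0,-0.423,0.87,0.5,0],[0,0,0,-0.423,0.87,0.5,0],[0,0,0,-0.423,0.87,0.5,0]]' | grep -E 'clock|pos' && python3 -m inch '[[0,0,0,-0.423,0.87,0.5,0],[0,0,0,-0.423,0.87,0.5,0],[0,0,0,-0.423,0.87,0.5,0],[0,0,0,-0.423,0.87,0.5,0],[0,0,0,-0.423,0.87,0.5,0],[0,0,0,0,0,0,0],[0,0,0,0,0,0,0]]' | grep -E 'clock|pos'
cat > look.py <<'E'
from h import *
def look(c,h,W):
    f=snap('wrist');P=cloud(f)
    q=P[(abs(P[...,0]-c[0])<58)&(abs(P[...,1]-c[1])<66)]
    w=q[(q[:,2]>h+32)&(q[:,2]<h+66)];print('tab',len(w),cv2.minAreaRect(w[:,:2].astype(np.float32)),w[:,2].max())
    w=q[(q[:,2]>h+6)&(q[:,2]<h+22)];print('lip',len(w),cv2.minAreaRect(w[:,:2].astype(np.float32)))
E
python3 - <<'E'
from look import *
look((441,-18),72,98);todo([448.7,-18.5,117],-.11)
E
```

```text
clock: 12.87
eef_pos: [512.1, 82.8, 299.7]
clock: 13.45
eef_pos: [447.7, -19.1, 237.7]
tab 714 ((448.037841796875, -18.51030731201172), (19.978878021240234, 7.933859825134277), 83.4764404296875) 133.42413127795757
lip 2536 ((439.9891052246094, -17.57992172241211), (98.12090301513672, 48.33168029785156), 84.36478424072266)
t 13.5 tcp [448.9 -18.5 238.5] rpy [-3.1414e+00  9.0000e-04 -1.1090e-01] F [ 1.3 -0.8  0.8] open 0.999 grip 0.0
turn rz -0.0003 then tool shift [-1.00e-02 -1.00e-03  4.86e+00]
```

```bash
python3 -m inch '[[0,0,0,-0.03,0,0.8,0],[0,0,0,0,0,0.9,0],[0,0,0,0,0,0.9,0],[0,0,0,0,0,0.9,0],[0,0,0,0,0,0.8,0],[0,0,0,0,0,0.5,0],[0,0,0,0,0,0,0.5],[0,0,0,0,0,0,1]]' 50 | grep -E 'clock|pos|cont' && python3 -m inch '[[0,0,0,0,0,0,1],[0,0,0,0,0,0,1],[0,0,0,0,0,0,1],[0,0,0,0,0,0,1],[0,0,0,0,0,0,1],[0,0,0,0,0,0,1]]' && python3 -m inch '[[0,0,0,0,0,-0.4,1],[0,0,0,0,0,-1,1],[0,0,0,0,0,-1,1],[0,0,0,0,0,-1,1],[0,0,0,0,0,-1,1],[0,0,0,0,0,-1,1],[0,0,0,0,0,-1,1],[0,0,0,0,0,-0.4,1]]'
python3 -c "
from h import *
todo([465,259,288.6],-0.2222)"
```

```text
clock: 14.17
eef_pos: [448.8, -17.7, 118.8]
contact_force: [-0.3, -0.2, 1.4]
clock: 14.67
eef_pos: [449.1, -18.5, 119.7]
tcp_rot: [-3.142, -0.002, -0.11]
contact_force: [-0.1, -1.5, 7.6]
opening: 0.221
grasp_force: 50.0
clock: 15.33
eef_pos: [449.3, -18.5, 292.5]
tcp_rot: [-3.141, -0.004, -0.11]
contact_force: [0.5, -0.2, -0.9]
opening: 0.225
grasp_force: 49.2
t 15.33 tcp [449.3 -18.5 292.5] rpy [-3.1413 -0.0041 -0.1098] F [ 0.5 -0.2 -0.9] open 0.225 grip 49.2
turn rz 0.0358 then tool shift [ -1.832 -10.965   0.156]
```

```bash
python3 -m inch '[[0,0,0.0358,0,0,0,1],[0,0,0,-0.1,-0.5,0,1],[0,0,0,-0.145,-0.9,0,1],[0,0,0,-0.145,-0.9,0,1],[0,0,0,-0.145,-0.9,0,1],[0,0,0,-0.145,-0.9,0,1],[0,0,0,-0.145,-0.9,0,1],[0,0,0,-0.145,-0.9,0,1]]' | grep -E 'clock|pos' && python3 -m inch '[[0,0,0,-0.145,-0.9,0,1],[0,0,0,-0.145,-0.9,0,1],[0,0,0,-0.145,-0.9,0,1],[0,0,0,-0.145,-0.9,0,1],[0,0,0,-0.145,-0.9,0,1],[0,0,0,-0.04,-0.54,0,1],[0,0,0,0,0,0,1],[0,0,0,0,0,0,1]]' | grep -E 'clock|pos'
python3 - <<'E'
from chk import *
X,Y,Z,P,f=chk('w6.png',98,30)
im=f['pixels'].astype(int);cop=(im[...,0]>1.5*im[...,2]);l=cop&(Z>-36)&(Z<-22)&(abs(Y)<30)&(X>-8)&(X<25);print(np.percentile(X[l],[1,50,99]))
todo([467.2,257.9,288.6],-.2222)
E
```

```text
clock: 16.0
eef_pos: [456.6, 131.7, 288.3]
clock: 16.67
eef_pos: [466.0, 257.8, 288.3]
pan: lip n 4691 Ymid 0.02 [-31.2  31.2] wallmid -0.95 width 97.9 holeZ -47.9 world 240.5
bar: slope -0.0017 Y at X0 -0.74 tipX 60.3 at tip -0.84 half [-6.8  6.8] line z 239.9
[-2.24714743  7.61872003 14.68087759]
t 16.72 tcp [465.9 257.2 288.4] rpy [ 3.1402e+00  8.0000e-04 -2.2170e-01] F [-0.1 -0.  -2.1] open 0.225 grip 49.2
turn rz 0.0002 then tool shift [ 0.043 -0.039 -0.009]
```

```bash
python3 -m inch '[[0,0,0,0.3,0,-0.08,1],[0,0,0,0.5,0,0,1],[0,0,0,0.5,0,0,1],[0,0,0,0.5,0,0,1],[0,0,0,0.3,0,0,1],[0,0,0,0.3,0,0,1],[0,0,0,0.2,0,0,1],[0,0,0,0,0,0,1]]' | grep -E 'pos|contact' && python3 -m inch '[[0,0,0,0.2,0,0,1],[0,0,0,0.3,0,0,1],[0,0,0,0.3,0,0,1],[0,0,0,0,0,0,1],[0,0,0,0,0,0.1,1],[0,0,0,0,0,0.08,1],[0,0,0,0,0,0,1]]' | grep -E 'clock|pos|contact'
python3 - <<'E'
from chk import *
X,Y,Z,P,f=chk('w7.png',98,30);todo([586.2,231.1,284],-.2222)
E
```

```text
eef_pos: [530.8, 243.2, 290.6]
contact_force: [0.2, 0.5, -1.9]
clock: 17.97
eef_pos: [548.7, 239.1, 285.7]
contact_force: [-0.1, -0.6, -1.3]
pan: lip n 4690 Ymid 0.02 [-31.1  31.1] wallmid -0.80 width 113.5 holeZ -48.1 world 237.9
bar: slope -0.0011 Y at X0 -0.34 tipX 22.0 at tip -0.36 half [-6.9  6.8] line z 239.8
t 18.02 tcp [548.8 239.2 286. ] rpy [ 3.1411e+00  8.0000e-04 -2.2190e-01] F [-0.6 -0.6 -1.3] open 0.224 grip 49.3
turn rz 0.0001 then tool shift [ 1.532 -0.015  0.08 ]
```

View pics/w7.png

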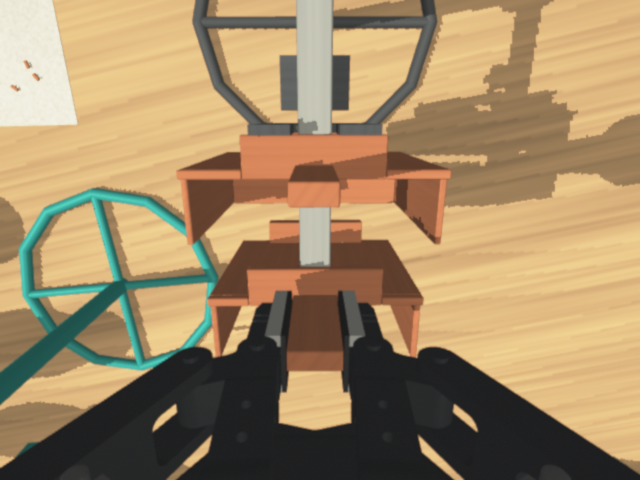

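The medium pan is threaded on the bar (lip at 315,285), centred on the large pan ahead of it at (315,170). Now I'll slide it in.

```bash
python3 -m inch '[[0,0,0,0.2,0,0,1],[0,0,0,0.3,0,0,1],[0,0,0,0.3,0,0,1],[0,0,0,0.3,0,0,1],[0,0,0,0.2,0,0,1],[0,0,0,0.08,0,0,1],[0,0,0,0,0,0,1]]' | grep -E 'pos|contact' && python3 -m inch '[[0,0,0,0.04,0,0,1],[0,0,0,0,0,0,1],[0,0,0,0,0,0,1]]' | grep -E 'pos|contact';python3 -m inch '[[0,0,0,0.03,0,0,1],[0,0,0,0,0,0,1],[0,0,0,0,0,0,1]]' | grep -E 'pos|contact'; python3 -m inch '[[0,0,0,0.02,0,0,1],[0,0,0,0,0,0,1],[0,0,0,0,0,0,1]]' | grep -E 'pos|contact'
```

```text
eef_pos: [583.5, 231.3, 286.2]
contact_force: [-0.1, -0.3, -1.9]
eef_pos: [583.7, 231.4, 286.5]
contact_force: [0.1, -0.3, -1.5]
eef_pos: [584.5, 231.3, 286.5]
contact_force: [-0.6, -0.0, -1.7]
eef_pos: [584.8, 231.2, 286.4]
contact_force: [-3.0, 1.2, -1.0]
```

```bash
python3 - <<'E'
from chk import *
X,Y,Z,P,f=chk('w8.png',98,30);im=f['pixels'].astype(int);cop=(im[...,0]>1.5*im[...,2])
for lo,hi in((-6,16),(16,40)):
    l=cop&(Z>-38)&(Z<-22)&(abs(Y)<29)&(abs(Y)>12)&(X>lo)&(X<hi);print(lo,l.sum(),np.percentile(X[l],[1,50,99]).round(1),np.median(Z[l]).round(1))
l=cop&(Z>2)&(Z<20)&(abs(Y)<12)&(X>0)&(X<35);print('Ltab',l.sum(),np.percentile(X[l],[1,50,99]) if l.any() else '')
E
python3 -m inch '[[0,0,0,0.01,0,0.04,1],[0,0,0,0,0,0.03,1],[0,0,0,0,0,0,1],[0,0,0,0,0,0,1]]'| grep -E 'pos|contact'; python3 -m inch '[[0,0,0,0,0,0.03,1],[0,0,0,0,0,0,1],[0,0,0,0,0,0,1]]'| grep -E 'pos|contact'
```

```text
pan: lip n 3902 Ymid -0.08 [-32.   31.8] wallmid -0.74 width 114.1 holeZ -48.2 world 238.2
bar: slope -0.0007 Y at X0 -0.25 tipX 34.0 at tip -0.27 half [-6.9  6.9] line z 239.9
-6 2444 [-2.6  8.1 14.7] -31.9
16 2676 [16.8 24.9 34.6] -35.6
Ltab 2706 [ 0.15777243 14.82854629 22.90110127]
eef_pos: [585.0, 231.1, 284.5]
contact_force: [-4.6, 2.0, 0.0]
eef_pos: [585.0, 231.1, 283.8]
contact_force: [-4.2, 0.5, 0.3]
```

View pics/w8.png

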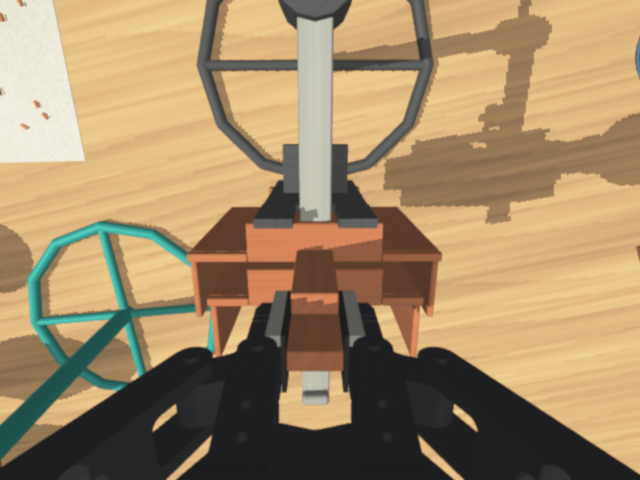

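```bash
python3 -m inch '[[0,0,0,0,0,0.02,1],[0,0,0,0,0,0,1],[0,0,0,0,0,0,1]]'| grep -E 'pos|contact'; python3 -m inch '[[0,0,0,0,0,0.02,1],[0,0,0,0,0,0,1],[0,0,0,0,0,0,1]]'| grep -E 'pos|contact'
```

```text
eef_pos: [585.2, 231.1, 283.3]
contact_force: [-5.1, 1.5, 0.5]
eef_pos: [585.9, 230.8, 282.8]
contact_force: [-0.3, 0.2, -2.2]
```

```bash
python3 -m inch '[[0,0,0,0.01,0,0,1],[0,0,0,0,0,0,1],[0,0,0,0,0,0,1]]'| grep -E 'pos|contact'; python3 -m inch '[[0,0,0,0.01,0,0,1],[0,0,0,0,0,0,1],[0,0,0,0,0,0,1]]'| grep -E 'pos|contact';  python3 - <<'E'
from chk import *
X,Y,Z,P,f=chk('w9.png',98,30);im=f['pixels'].astype(int);cop=(im[...,0]>1.5*im[...,2])
for lo,hi in((-6,16),(16,40)):
    l=cop&(Z>-38)&(Z<-22)&(abs(Y)<29)&(abs(Y)>12)&(X>lo)&(X<hi);print(lo,l.sum(),np.percentile(X[l],[1,50,99]).round(1),np.median(Z[l]).round(1))
E
```

```text
eef_pos: [585.8, 230.9, 282.8]
contact_force: [0.3, 0.0, -3.3]
eef_pos: [585.9, 230.8, 282.8]
contact_force: [0.6, 0.5, -3.3]
pan: lip n 4891 Ymid 0.00 [-32.  32.] wallmid -0.84 width 114.0 holeZ -47.9 world 234.9
bar: slope 0.0010 Y at X0 -0.45 tipX 32.6 at tip -0.42 half [-6.9  6.9] line z 239.9
-6 2496 [-2.4  8.3 15.7] -31.9
16 2620 [16.2 23.8 32.9] -31.9
```

```bash
python3 -m inch '[[0,0,0,0.02,0,0,1],[0,0,0,0,0,0,1],[0,0,0,0,0,0,1]]'| grep -E 'pos|contact'; python3 -m inch '[[0,0,0,0.02,0,0,1],[0,0,0,0,0,0,1],[0,0,0,0,0,0,1]]'| grep -E 'pos|contact'
```

```text
eef_pos: [586.2, 230.8, 282.8]
contact_force: [-0.8, 1.0, -3.2]
eef_pos: [586.6, 230.7, 282.9]
contact_force: [-3.0, 0.4, -2.8]
```

```bash
python3 -m inch '[[0,0,0,0,0,0.02,1],[0,0,0,0,0,0,1],[0,0,0,0,0,0,1]]'| grep -E 'pos|contact'; python3 -m inch '[[0,0,0,0,0,0.015,1],[0,0,0,0,0,0,1],[0,0,0,0,0,0,1]]'| grep -E 'pos|contact'
```

```text
eef_pos: [586.6, 230.7, 282.7]
contact_force: [-4.8, 0.7, 1.6]
eef_pos: [586.6, 230.7, 282.7]
contact_force: [-5.8, -0.3, 4.9]
```

```bash
python3 -m inch '[[0,0,0,0,0,0,0.72],[0,0,0,0,0,0,0.65],[0,0,0,0,0,0,0.5],[0,0,0,0,0,0,0.3],[0,0,0,0,0,0,0.3],[0,0,0,0,0,0,0.3]]' 20 | grep -E 'pos|contact'; python3 -m inch '[[0,0,0,0,0,-0.4,0.3],[0,0,0,0,0,-0.8,0.1],[0,0,0,0,0,-0.8,0],[0,0,0,0,0,-0.8,0],[0,0,0,0,0,-0.8,0],[0,0,0,0,0,0,0],[0,0,0,0,0,0,0]]' | grep -E 'clock|pos'
python3 - <<'E'
from h import *
f=snap('wrist','w10.png');P=cloud(f);im=f['pixels'].astype(int);cop=(im[...,0]>1.5*im[...,2])
y=-.221;o=np.array([525.5,244.6]);a=np.array([np.cos(y),np.sin(y)]);b=np.array([-a[1],a[0]])
X=(P[...,:2]-o)@a;Y=(P[...,:2]-o)@b;Z=P[...,2]
l=cop&(Z>245)&(Z<255)&(abs(Y)>13)&(abs(Y)<29)
print('lips X',np.percentile(X[l],[1,99]).round(1),'z',np.percentile(Z[l],[5,50,95]).round(1)); h,e=np.histogram(X[l],np.arange(50,110,2));print(dict(zip(e[:-1],h)))
for yy in(-20,20):
    m=l&(abs(Y-yy)<6);print(yy,np.percentile(X[m],[1,99]).round(1),np.median(Z[m]).round(1))
t=cop&(Z>265)&(abs(Y)<16);h,e=np.histogram(X[t],np.arange(50,110,2));print('tab',dict(zip(e[:-1],h)),Y[t].mean())
todo([453,-153.5,230],.23)
E
```

```text
eef_pos: [587.0, 230.7, 282.0]
contact_force: [0.2, -0.6, -0.7]
clock: 23.12
eef_pos: [587.4, 230.9, 373.9]
lips X [ 59.4 189.6] z [249.7 250.8 252. ]
{np.int64(50): np.int64(0), np.int64(52): np.int64(0), np.int64(54): np.int64(0), np.int64(56): np.int64(0), np.int64(58): np.int64(54), np.int64(60): np.int64(135), np.int64(62): np.int64(129), np.int64(64): np.int64(124), np.int64(66): np.int64(131), np.int64(68): np.int64(131), np.int64(70): np.int64(133), np.int64(72): np.int64(134), np.int64(74): np.int64(139), np.int64(76): np.int64(133), np.int64(78): np.int64(141), np.int64(80): np.int64(134), np.int64(82): np.int64(137), np.int64(84): np.int64(134), np.int64(86): np.int64(143), np.int64(88): np.int64(144), np.int64(90): np.int64(139), np.int64(92): np.int64(144), np.int64(94): np.int64(23), np.int64(96): np.int64(0), np.int64(98): np.int64(4), np.int64(100): np.int64(0), np.int64(102): np.int64(0), np.int64(104): np.int64(0), np.int64(106): np.int64(0)}
-20 [ 59.4 189.1] 250.8
20 [ 59.5 190.4] 250.9
tab {np.int64(50): np.int64(0), np.int64(52): np.int64(0), np.int64(54): np.in
[... 219 characters left out ...]
 np.int64(2), np.int64(72): np.int64(155), np.int64(74): np.int64(28), np.int64(76): np.int64(95), np.int64(78): np.int64(101), np.int64(80): np.int64(99), np.int64(82): np.int64(399), np.int64(84): np.int64(0), np.int64(86): np.int64(0), np.int64(88): np.int64(0), np.int64(90): np.int64(0), np.int64(92): np.int64(0), np.int64(94): np.int64(0), np.int64(96): np.int64(0), np.int64(98): np.int64(0), np.int64(100): np.int64(0), np.int64(102): np.int64(0), np.int64(104): np.int64(0), np.int64(106): np.int64(0)} 0.49565710032778826
t 23.17 tcp [586.8 230.7 372.5] rpy [-3.1412e+00 -7.0000e-04 -2.2210e-01] F [ 0.1  1.2 -1.6] open 1.003 grip 0.0
turn rz -0.1439 then tool shift [-8.716 13.742  5.699]
```

View pics/w10.png

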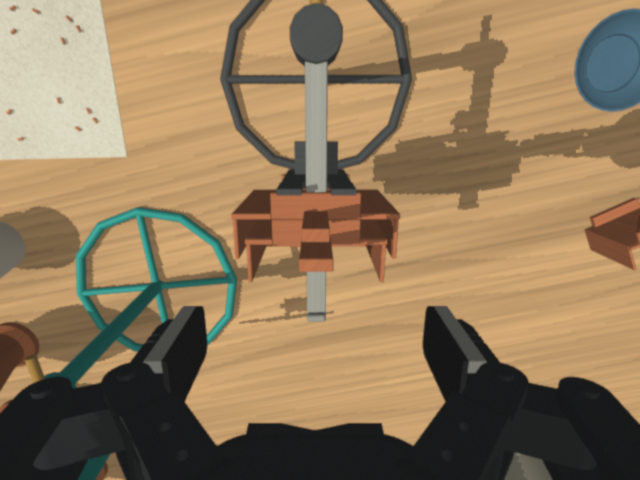

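The nested pair is straight and level. The lips run unbroken from (316,205) to (316,240), 36 mm in total. Next is the small pan.

```bash
python3 -m inch '[[0,0,-0.036,0,0,0,0],[0,0,-0.036,0,0,0,0],[0,0,-0.036,0,0,0,0],[0,0,-0.036,0,0,0,0],[0,0,0,-0.545,0.859,0,0],[0,0,0,-0.545,0.859,0,0],[0,0,0,-0.545,0.859,0,0],[0,0,0,-0.545,0.859,0,0]]' | grep -E 'clock|pos' && python3 -m inch '[[0,0,0,-0.545,0.859,0.45,0],[0,0,0,-0.545,0.859,0.45,0],[0,0,0,-0.545,0.859,0.45,0],[0,0,0,-0.545,0.859,0.45,0],[0,0,0,-0.545,0.859,0.45,0],[0,0,0,-0.545,0.859,0.45,0],[0,0,0,-0.545,0.859,0.45,0],[0,0,0,-0.545,0.859,0.45,0]]' | grep -E 'clock|pos' && python3 -m inch '[[0,0,0,-0.545,0.859,0.45,0],[0,0,0,-0.545,0.859,0.45,0],[0,0,0,-0.545,0.859,0.45,0],[0,0,0,-0.545,0.859,0.45,0],[0,0,0,0,0,0,0],[0,0,0,0,0,0,0]]' | grep -E 'clock|pos'
python3 - <<'E'
from look import *
look((446,-155),64,82);todo([453,-153.5,109.5],.23)
E
```

```text
clock: 23.83
eef_pos: [552.3, 133.7, 370.6]
clock: 24.5
eef_pos: [485.1, -58.5, 280.6]
clock: 25.0
eef_pos: [451.6, -154.1, 235.7]
tab 821 ((452.1316833496094, -154.06919860839844), (8.524060249328613, 23.852561950683594), 14.84542179107666) 125.5679447636148
lip 2202 ((444.35888671875, -155.970703125), (48.007911682128906, 81.92398834228516), 14.408378601074219)
t 25.05 tcp [ 452.4 -153.5  236.4] rpy [-3.1404e+00  1.2000e-03  2.2870e-01] F [0.6 0.8 0. ] open 0.997 grip 0.0
turn rz -0.0004 then tool shift [2.300e-02 3.000e-03 5.074e+00]
```

```bash
python3 -m inch '[[0,0,-0.0083,-0.015,0.02,0.75,0],[0,0,0,0,0,0.95,0],[0,0,0,0,0,0.95,0],[0,0,0,0,0,0.95,0],[0,0,0,0,0,0.9,0],[0,0,0,0,0,0.5,0],[0,0,0,0,0,0,0.5],[0,0,0,0,0,0,1]]' 50 | grep -E 'clock|pos|cont' && python3 -m inch '[[0,0,0,0,0,0,1],[0,0,0,0,0,0,1],[0,0,0,0,0,0,1],[0,0,0,0,0,0,1],[0,0,0,0,0,0,1],[0,0,0,0,0,0,1]]' && python3 -m inch '[[0,0,0,0,0,-0.4,1],[0,0,0,0,0,-1,1],[0,0,0,0,0,-1,1],[0,0,0,0,0,-1,1],[0,0,0,0,0,-1,1],[0,0,0,0,0,-1,1],[0,0,0,0,0,-1,1],[0,0,0,0,0,-0.75,1]]'
python3 -c "
from h import *
todo([466.5,257.6,291],-0.222)"
```

```text
clock: 25.72
eef_pos: [452.9, -153.3, 111.9]
contact_force: [-0.1, 0.6, -0.6]
clock: 26.22
eef_pos: [453.5, -154.3, 113.2]
tcp_rot: [3.141, -0.002, 0.256]
contact_force: [0.8, 0.9, 5.2]
opening: 0.269
grasp_force: 49.0
clock: 26.88
eef_pos: [452.8, -154.2, 294.0]
tcp_rot: [3.14, -0.002, 0.256]
contact_force: [-0.0, -0.3, -1.9]
opening: 0.274
grasp_force: 49.3
t 26.88 tcp [ 452.8 -154.2  294. ] rpy [ 3.1401e+00 -2.2000e-03  2.5620e-01] F [-0.  -0.3 -1.9] open 0.274 grip 49.3
turn rz 0.1522 then tool shift [ -3.094 -16.19    0.12 ]
```

```bash
python3 -m inch '[[0,0,0.038,0,0,0,1],[0,0,0.038,0,0,0,1],[0,0,0.038,0,0,0,1],[0,0,0.038,0,0,0,1],[0,0,0,-0.1,-0.5,0,1],[0,0,0,-0.17,-0.9,0,1],[0,0,0,-0.17,-0.9,0,1],[0,0,0,-0.17,-0.9,0,1]]' | grep -E 'clock|pos' && python3 -m inch '[[0,0,0,-0.17,-0.9,0,1],[0,0,0,-0.17,-0.9,0,1],[0,0,0,-0.17,-0.9,0,1],[0,0,0,-0.17,-0.9,0,1],[0,0,0,-0.17,-0.9,0,1],[0,0,0,-0.17,-0.9,0,1],[0,0,0,-0.17,-0.9,0,1],[0,0,0,-0.17,-0.9,0,1]]' | grep -E 'clock|pos' && python3 -m inch '[[0,0,0,-0.17,-0.9,0,1],[0,0,0,-0.17,-0.9,0,1],[0,0,0,-0.17,-0.9,0,1],[0,0,0,-0.17,-0.9,0,1],[0,0,0,-0.17,-0.9,0,1],[0,0,0,-0.2,-0.9,0,1],[0,0,0,-0.07,-0.39,0,1],[0,0,0,0,0,0,1]]' | grep -E 'clock|pos'
python3 -m inch '[[0,0,0,0,0,0,1]]' >/dev/null
python3 - <<'E'
from chk import *
X,Y,Z,P,f=chk('w11.png',82,30)
todo([466.5,257.6,291],-.2222)
E
```

```text
clock: 27.55
eef_pos: [455.0, -72.0, 291.7]
clock: 28.22
eef_pos: [461.3, 111.4, 291.8]
clock: 28.88
eef_pos: [466.0, 259.3, 291.5]
pan: lip n 4612 Ymid -0.06 [-30.8  30.7] wallmid -1.05 width 82.0 holeZ -49.3 world 241.8
bar: slope -0.0005 Y at X0 -1.09 tipX 60.5 at tip -1.12 half [-6.8  6.8] line z 239.9
t 29.02 tcp [465.9 256.9 291. ] rpy [ 3.1409  0.     -0.2208] F [-0.2 -0.7 -0. ] open 0.273 grip 49.4
turn rz 0.0004 then tool shift [ 0.017 -0.032  0.001]
```

```bash
python3 -m inch '[[0,0,0,0.3,-0.01,-0.025,1],[0,0,0,0.5,0,0,1],[0,0,0,0.5,0,0,1],[0,0,0,0.4,0,0,1],[0,0,0,0.4,0,0,1],[0,0,0,0.3,0,0,1],[0,0,0,0.2,0,0,1],[0,0,0,0,0,0,1]]' | grep -E 'pos|contact' && python3 -m inch '[[0,0,0,0.2,0,0,1],[0,0,0,0.1,0,0,1],[0,0,0,0,0,0,1],[0,0,0,0,0,0.1,1],[0,0,0,0,0,0.1,1],[0,0,0,0,0,0.05,1],[0,0,0,0,0,0,1],[0,0,0,0,0,0,1]]' | grep -E 'clock|pos|contact'
python3 - <<'E'
from chk import *
X,Y,Z,P,f=chk('w12.png',82,30);todo([569,234.7,284],-.2222)
E
```

```text
eef_pos: [530.7, 243.3, 291.1]
contact_force: [0.2, 0.0, -1.5]
clock: 30.35
eef_pos: [536.7, 242.0, 285.0]
contact_force: [0.0, 0.7, -1.7]
pan: lip n 4601 Ymid 0.04 [-30.8  30.9] wallmid -0.19 width 97.9 holeZ -49.5 world 235.6
bar: slope 0.0017 Y at X0 -0.27 tipX 22.0 at tip -0.23 half [-6.8  6.8] line z 239.8
t 30.4 tcp [536.9 242.1 285.2] rpy [-3.1416  0.     -0.221 ] F [ 0.7 -0.7 -1.1] open 0.273 grip 49.4
turn rz 0.0004 then tool shift [1.319 0.006 0.046]
```

```bash
python3 -m inch '[[0,0,0,0.2,0,0.01,1],[0,0,0,0.3,0,0,1],[0,0,0,0.3,0,0,1],[0,0,0,0.2,0,0,1],[0,0,0,0.12,0,0,1],[0,0,0,0.04,0,0,1],[0,0,0,0,0,0,1],[0,0,0,0,0,0,1]]' | grep -E 'pos|contact' && python3 -m inch '[[0,0,0,0.04,0,0,1],[0,0,0,0,0,0,1],[0,0,0,0,0,0,1]]' | grep -E 'pos|contact';python3 -m inch '[[0,0,0,0.03,0,0,1],[0,0,0,0,0,0,1],[0,0,0,0,0,0,1]]' | grep -E 'pos|contact'; python3 -m inch '[[0,0,0,0.02,0,0,1],[0,0,0,0,0,0,1],[0,0,0,0,0,0,1]]' | grep -E 'pos|contact'
```

```text
eef_pos: [565.1, 235.6, 284.8]
contact_force: [-0.0, 0.0, -1.4]
eef_pos: [566.1, 235.5, 285.0]
contact_force: [0.4, 0.1, -2.2]
eef_pos: [566.9, 235.3, 284.9]
contact_force: [0.4, 0.7, -1.4]
eef_pos: [567.4, 235.2, 284.9]
contact_force: [-0.4, -0.6, -0.5]
```

```bash
python3 -m inch '[[0,0,0,0.02,0,0,1],[0,0,0,0,0,0,1],[0,0,0,0,0,0,1]]' | grep -E 'pos|contact';python3 -m inch '[[0,0,0,0.015,0,0,1],[0,0,0,0,0,0,1],[0,0,0,0,0,0,1]]' | grep -E 'pos|contact'; python3 - <<'E'
from chk import *
X,Y,Z,P,f=chk('w13.png',82,30);im=f['pixels'].astype(int);cop=(im[...,0]>1.5*im[...,2])
l=cop&(Z>-40)&(Z<-22)&(abs(Y)<29)&(abs(Y)>14)&(X>-6)&(X<60);h,e=np.histogram(X[l],np.arange(-6,56,1));print(h)
for a,b in((0,14),(20,32),(38,50)):print(np.median(Z[l&(X>a)&(X<b)]).round(2))
E
```

```text
eef_pos: [567.6, 235.1, 284.9]
contact_force: [-3.7, 1.4, -0.0]
eef_pos: [567.9, 235.1, 284.8]
contact_force: [-4.9, 1.6, 0.5]
pan: lip n 3780 Ymid -0.03 [-32.2  32.1] wallmid -0.76 width 114.2 holeZ -49.7 world 235.1
bar: slope 0.0001 Y at X0 -0.21 tipX 51.5 at tip -0.20 half [-6.8  6.8] line z 239.8
[  0   1  13  44  70  55  74  73  79 117 125 141 142 135 149 121 152 131
 148 195 115  40 125 146 147 138 151 144 144 159 139 158 153 153 150 148
 162 146 157 161 151 158 163 155 164 163 174 162 161 172 171 158 173 168
 165 185  91  29   2   0   1]
-33.52
-33.97
-33.93
```

```bash
python3 -m inch '[[0,0,0,-0.06,0,0,1],[0,0,0,0,0,0.012,1],[0,0,0,0,0,0,1],[0,0,0,0,0,0,1]]' | grep -E 'pos|contact';python3 -m inch '[[0,0,0,0,0,0.012,1],[0,0,0,0,0,0,1],[0,0,0,0,0,0,1]]' | grep -E 'pos|contact';python3 -m inch '[[0,0,0,0,0,0.012,1],[0,0,0,0,0,0,1],[0,0,0,0,0,0,1]]' | grep -E 'pos|contact'
```

```text
eef_pos: [567.1, 235.2, 284.5]
contact_force: [-0.1, 0.1, -3.9]
eef_pos: [567.1, 235.2, 284.4]
contact_force: [0.2, -1.6, -2.8]
eef_pos: [567.0, 235.3, 284.3]
contact_force: [-0.0, -1.5, 0.2]
```

```bash
python3 -m inch '[[0,0,0,0.04,0,0,1],[0,0,0,0,0,0,1],[0,0,0,0,0,0,1]]' | grep -E 'pos|contact';python3 -m inch '[[0,0,0,0.02,0,0,1],[0,0,0,0,0,0,1],[0,0,0,0,0,0,1]]' | grep -E 'pos|contact';python3 -m inch '[[0,0,0,0.02,0,0,1],[0,0,0,0,0,0,1],[0,0,0,0,0,0,1]]' | grep -E 'pos|contact'
```

```text
eef_pos: [567.8, 235.2, 284.3]
contact_force: [-1.5, -0.3, 1.3]
eef_pos: [568.1, 235.2, 284.3]
contact_force: [-3.0, 1.1, 5.1]
eef_pos: [568.3, 235.1, 284.3]
contact_force: [-5.8, 1.5, 6.0]
```

```bash
cat > gap.py <<'E'
from chk import *
X,Y,Z,P,f=chk('w%d.png'%int(r.sense()['clock']*100),82,30);im=f['pixels'].astype(int);cop=(im[...,0]>1.5*im[...,2])
l=cop&(Z>-40)&(Z<-22)&(abs(Y)<29)&(abs(Y)>14)&(X>-6)&(X<60);h,e=np.histogram(X[l],np.arange(-6,56,1));print(h)
for a,b in((0,14),(20,32),(38,50)):print(np.median(Z[l&(X>a)&(X<b)]).round(2),end=' ')
l2=l&(Y<0);l3=l&(Y>0);m=(X>0)&(X<14)
print('roll: z at Y-,Y+',np.median(Z[l2&m]).round(2),np.median(Z[l3&m]).round(2),'pitch: front/back',np.median(Z[l&(X>0)&(X<4)]).round(2),np.median(Z[l&(X>9)&(X<13)]).round(2))
E
python3 gap.py
```

```text
pan: lip n 3943 Ymid -0.02 [-32.2  32.1] wallmid -0.30 width 114.4 holeZ -49.5 world 234.8
bar: slope 0.0007 Y at X0 -0.07 tipX 50.7 at tip -0.04 half [-6.9  6.9] line z 239.8
[  0   1  14  38  63  72  66  76  78 109 136 136 132 136 134 157 127 146
 134 159 129 143 134 146 147 147 140 143 146 162 144 157 143 152 158 166
 147 208 111 138 162 168 156 160 174 161 159 166 167 156 171 166 171 178
 162 147  31  60   0   0   1]
-33.45 -33.42 -33.36 roll: z at Y-,Y+ -33.4 -33.49 pitch: front/back -33.45 -33.46
```

```bash
python3 -m inch '[[0,0,0,0,0,-0.008,1],[0,0,0,0,0,0,1]]' | grep -E 'contact'; python3 -m inch '[[0,0,0,0,0,0,0.68],[0,0,0,0,0,0,0.6],[0,0,0,0,0,0,0.5],[0,0,0,0,0,0,0.3],[0,0,0,0,0,0,0.3],[0,0,0,0,0,0,0.3]]' 20 | grep -E 'pos|contact'; python3 -m inch '[[0,0,0,0,0,-0.4,0.3],[0,0,0,0,0,-0.8,0.1],[0,0,0,0,0,-0.8,0],[0,0,0,0,0,-0.8,0],[0,0,0,0,0,-0.8,0],[0,0,0,0,0,0,0],[0,0,0,0,0,0,0]]' | grep -E 'clock|pos'
python3 - <<'E'
from h import *
f=snap('wrist','w20.png');s=snap('scene','s20.png');P=cloud(f);im=f['pixels'].astype(int);cop=(im[...,0]>1.5*im[...,2])
y=-.221;o=np.array([525.5,244.6]);a=np.array([np.cos(y),np.sin(y)]);b=np.array([-a[1],a[0]])
X=(P[...,:2]-o)@a;Y=(P[...,:2]-o)@b;Z=P[...,2]
l=cop&(Z>245)&(Z<255)&(abs(Y)>13)&(abs(Y)<29)&(X<130)
print(np.percentile(X[l],[1,99]).round(1));h,e=np.histogram(X[l],np.arange(36,104,1));print(h)
for A,B in((43,57),(61,75),(79,92)):
    print([np.median(Z[l&(X>A)&(X<B)&(Y*sg>0)]).round(1) for sg in(-1,1)])
d=cop&0 if 0 else None
pl=(~cop)&(Z>253)&(Z<262)&(abs(Y)>10)&(abs(Y)<27)&(X>70)&(X<130);print('plate',np.percentile(X[pl],[2,50,98]).round(1))
c=cv2.imread('pics/s20.png')[120:330,250:470];w=cv2.imread('pics/w20.png');cv2.imwrite('pics/m20.png',np.hstack([cv2.resize(w,(480,360)),cv2.resize(c,(320,360))]))
E
```

```text
contact_force: [-5.2, 1.5, 4.6]
eef_pos: [568.9, 234.8, 284.1]
contact_force: [0.5, -0.4, -0.1]
clock: 35.25
eef_pos: [569.3, 235.1, 376.1]
[40.9 93.7]
[ 0  0  0  3 41 70 53 72 63 60 70 67 63 65 66 67 62 74 57 68 71 65 69 56
 78 62 72 63 60 79 58 84 57 85 54 90 53 84 60 97 28 79 61 87 57 89 57 92
 57 94 57 95 51 94 59 89 73 73 15  0  0  0  4  0  0  0  0]
[np.float64(250.9), np.float64(250.9)]
[np.float64(250.9), np.float64(250.9)]
[np.float64(250.8), np.float64(250.9)]
plate [95.7 97.6 99. ]
```

View pics/m20.png

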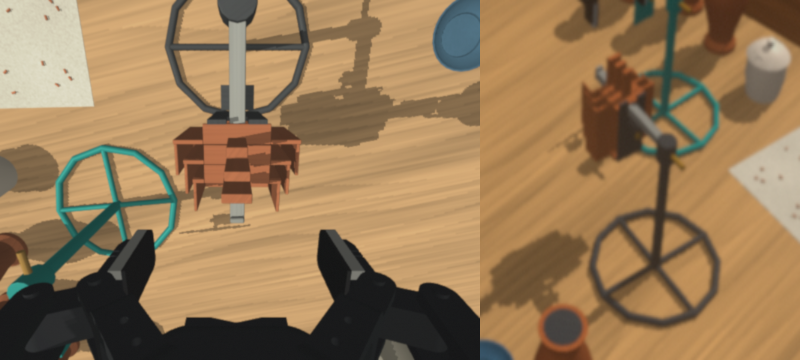

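The small pan is nested too, with the tabs in line at (237,140–190). The three lips span 54 mm (3 × 18 mm) and are all level at z 250.9. The stack sits against the plate and the gripper is clear, so I'll hand in.

```bash
python3 -c "
from rig import r
print(r.sign_off())"
```

```text
the job is handed in; nothing more can be done
None
```

All three pans hang level and nested on the dark stand's bar (large against the stop plate, then medium, then small), measured pressing force stayed about 6 N, the vase, jar and dish were left alone, and I handed the job in at about 35 s.

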